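# Snap a new cartridge fuse into the kiln's control box

## Task

Take the thicker of the two spare cartridge fuses from the plastic tray and snap it into the empty fuse base in the kiln's open control box, centred lengthways so that each pair of spring clips grips a metal end cap, and fully home at both ends. The base can sit anywhere along its bit of rail, so feel for the middle of the clips and ease the fuse straight down between them: do not force it, and do not bend any clip further out than the fuse itself needs. Leave the thin fuse in its cradle.

Things in the scene. Friction and masses are not known exactly. Their poses are not given: they have to be found in the camera images.
- fuse_center (a point): centre of the new fuse, the thicker of two cartridge fuses lying in the tray: cylinder 27 mm in diameter, 140 mm long, about 0.16 kg, brown tube with a bright metal cap 26 mm long on each end, rims bevelled 2 mm. x along the fuse (either way round is the same; it may have rolled about x). Its centre is 30 mm above the table; grip it across the tube from above
- thin_fuse_center (a point): centre of the wrong fuse: same make but 20.6 mm in diameter and 127 mm long, x along it; it lies in the other cradle of the tray, parallel to the new fuse and 90 mm from it, centre 25 mm above the table, and must stay there
- tray: shallow fixed grey plastic tray, 170 x 200 mm, floor 4 mm, rim 8 mm high; origin at its middle at table height. Two cradles, at y = -45 and +45 mm, each of two V-notched ribs (10 mm thick, at x = -35 and +35, tops 27 mm above the table), hold the fuses along x; either fuse may be in either cradle
- panel: kiln control box lying open on its back, fixed: 230 mm in x, 290 in y, walls 42 mm high; origin at its middle at table height. A rail runs along y. On it near y = 0 the black fuse base is clamped, 158 mm long in x, 44 wide, 24 mm high between its two clip posts; at y = 90 to 135 a contactor 68 mm high, at y = -90 to -132 terminal blocks 46 mm high
- base_nominal (a point): point in the control box where the fuse's centre comes to rest (60 mm above the table) if the fuse base is in the middle of its play; the fuse must lie along this x, and y runs along the rail. The base is clamped hard at an unknown place up to 11 mm to either side along y (it is true in x, z and yaw): see or feel for the middle. In the clips the fuse drops about 10 mm as it snaps under the noses
- clip_a (a point): like base_nominal but at the clip post at x = -57 mm, at seat height (46.5 mm above the table); it has the same play in y. Over the seat stands a pair of upright brass spring jaws, 14 mm wide in x: 28 mm apart beside the fuse, leaning in to noses 19 mm apart at 69 mm height, above them flaring out at 35 degrees from vertical to 47 mm apart at 90 mm height
- clip_b (a point): the same at the other clip post, at x = +57 mm. Between all four jaws a centred fuse needs about 9 to 18 N of push straight down to pass the noses; it is pushed sideways by about 0.5 N per jaw for each mm that it is off the middle, so a balanced sideways force means centred. Once past, the clips pull it down on to the hard seats and squeeze it with about 10 N
- jaw00 (a joint): left (+y) jaw of the pair at clip_a: how far it is bent outwards about its foot, rad, 0 when free; a centred fuse bends it to about 0.135 as it passes the nose and leaves it at about 0.02; beyond 0.165 (a millimetre more) it is strained for good
- jaw01 (a joint): right (-y) jaw of the pair at clip_a: how far it is bent outwards about its foot, rad, 0 when free; a centred fuse bends it to about 0.135 as it passes the nose and leaves it at about 0.02; beyond 0.165 (a millimetre more) it is strained for good
- jaw10 (a joint): left (+y) jaw of the pair at clip_b: how far it is bent outwards about its foot, rad, 0 when free; a centred fuse bends it to about 0.135 as it passes the nose and leaves it at about 0.02; beyond 0.165 (a millimetre more) it is strained for good
- jaw11 (a joint): right (-y) jaw of the pair at clip_b: how far it is bent outwards about its foot, rad, 0 when free; a centred fuse bends it to about 0.135 as it passes the nose and leaves it at about 0.02; beyond 0.165 (a millimetre more) it is strained for good
Mind the look-alikes: they are no part of the job. What is shaped like the part that bears fuse_center but blue or turquoise is not meant.

How it is judged:
By the outcome, as a careful person would: the job done as asked, in the order asked, and still so for the second after the job is handed in, with the robot touching nothing.
It also fails if it takes over 72 s, if anything falls off the work surface, if the arm or the gripper's body presses on something with over 40 N, if the wrist force passes 120 N, or if a joint passes its speed limit or range.

## Robot

A 6-joint arm with a two-finger parallel gripper is mounted at the origin on the work surface. World frame = base frame: x ahead of the robot, y to its left, z up, the work surface at z = 0. Lengths are in mm, angles in rad, forces in N, time in s.
With the tool pointing down it reaches from about 350 to 975 mm from the base axis. Payload 17.4 kg.
Tool frame: the origin (TCP) lies at the very end of the fingers, on their centre line; the grasp point (between the pads) lies 19 mm behind it; z points along the fingers, y is the direction in which the jaws open and shut (so a half turn about z gives the same grasp; the last joint's range is limited). The gripper opens to 85 mm and grips with 20 to 120 N. Pads are 22 mm wide; open, the fingers measure 114 mm over their backs; the gripper's body (76 mm by 85 mm) begins 54 mm behind the grasp point. The pads swing forward as they close: fully open they stand 13 mm farther back than shut.
Start: joints at [-1.323, 0.116, 1.442, -0, 1.584, -0.038], TCP at [190.29, -647.628, 231.303] pointing down, gripper open.
Joint ranges: [-2.83, 2.83], [-0.83, 2.19], [0.07, 2.5], [-1.14, 4.28], [0.01, 3], [-2.97, 2.97]. Speed limits (rad/s): [1.89, 1.89, 2.22, 3.14, 3.14, 3.14].

## Interface

Orientations are given as a unit quaternion [w, x, y, z].
In Python, from cell import ctrl, claw, solver, read_camera, nets, status gives the robot as it stands. Calls block until the motion is done:
- ctrl.move_pose(position, orientation): joint-space move of the TCP to a pose.
- ctrl.move_l(position, orientation=None, velocity=150, contact_N=None): straight line of the TCP; orientation=None keeps the orientation; velocity is the mean speed in mm/s. With contact_N (N) it stops when the force on the tool has changed by that much, and returns True; else False.
- ctrl.move_joints(angles): joint-space move.
- claw.release() and claw.grab(grip_force=None): open the fingers fully, or close them until they stop; grip_force is the grip in N (None keeps the last).
- ctrl.wait(seconds).
- solver.solve_ik(position, orientation): joint angles nearest the present ones, or None.
- read_camera(name): name is "side" or "top" or "wrist"; returns a dict with "frame" (400x640x3 uint8, red, green, blue), "intrinsics" (3x3 intrinsics, pixels), "dist_coeffs" ([k1, k2, p1, p2, k3] as OpenCV has them; the pictures are not rectified), "R" (3x3) and "t" (3): a world point X has camera coordinates R X + t. Camera axes: x right, y down, z forward; pixel columns grow to the right and rows downward; lengths in mm; the calibration is good to about 2 mm. A picture is of the moment at which its call begins. There is no depth.
A pose or a line that the arm cannot do raises ctrl.PlanningError and nothing moves.
- ctrl.finish_job(): hands the job in, once; it reports no verdict.
Trained networks look in the newest picture that a camera, given by its name, has taken for a name from the list of things; names that differ only in an ending like _2 or _b are one class to them, and where a whole thing is asked for, a point or a joint stands for the part that bears it (a point fixed in the world has none). Each returns a list of dicts, best first, with "p" (0 to 1); they miss things now and then, are a little off and sometimes report something else, mostly with a low value. They report only what shows in the picture. A call takes as long as a camera call. They do not tell look-alikes from the thing itself.
- nets.outline_of(thing, camera): "region" (400x640 bool, what is visible of it) and "extent" ([left, top, right, bottom] as shares, 0 to 1, of the picture: columns of its width, rows of its height, round what is visible of it).
- nets.mark_of(thing, camera): "xy" ([column, row] as shares, 0 to 1, of the picture: columns of its width, rows of its height: a listed point, or the origin of a listed thing).
Readings, each from a call of its own:
- status.current_time_s(): time.
- status.current_q(): joint angles.
- status.current_qd(): joint speeds.
- status.current_joint_torque(): joint torques, N m.
- status.current_position(): TCP position.
- status.current_orientation(): TCP orientation.
- status.current_force(): force on the tool from outside, world axes, zero at the start.
- status.current_ft_torque(): the same for the moment, N m.
- status.current_gripper_width(): finger opening in mm.
Only numpy, scipy, OpenCV 4.12 (cv2) and the standard library are available. Lean on these libraries where they do the work, as an engineer would, in place of code of your own. Each camera call takes 0.05 s, during which the arm holds its last target. There are 200 camera calls.

## Working session

There is one attempt and no reset: what is moved stays moved. The work goes in short steps, each a Python script; the robot and the scene stay as the last script left them, time stands still between calls to the robot, and variables do not carry over. Pictures are saved under pics/ and viewed, about 8 in all and at most 12, crops included, and the job is handed in when it is done.

```bash
ls; mkdir -p pics
cat > h.py <<'E'
import numpy as np, cv2
from cell import ctrl, claw, solver, read_camera, nets, status
def ray(c,px):
    K=np.array(c["intrinsics"],float);D=np.array(c["dist_coeffs"],float);R=np.array(c["R"]);t=np.array(c["t"])
    u=cv2.undistortPoints(np.array([[px]],float),K,D)[0,0]
    return -R.T@t, R.T@np.array([u[0],u[1],1.])
def onz(c,px,z):
    o,d=ray(c,px); return o+d*(z-o[2])/d[2]
def proj(c,X):
    R=np.array(c["R"]);r,_=cv2.Rodrigues(R)
    return cv2.projectPoints(np.array(X,float).reshape(-1,1,3),r,np.array(c["t"],float),np.array(c["intrinsics"],float),np.array(c["dist_coeffs"],float))[0][:,0]
def save(c,n): cv2.imwrite(f"pics/{n}.png",np.ascontiguousarray(c["frame"][:,:,::-1]))
E
python3 - <<'E'
from h import *
Z=dict(fuse_center=30,thin_fuse_center=25,tray=0,panel=0,base_nominal=60,clip_a=46.5,clip_b=46.5)
ims=[]
for n in("top","side"):
    c=read_camera(n); ims.append(c["frame"])
    print(n,"cam",np.round(-np.array(c["R"]).T@c["t"]))
    for k,z in Z.items():
        for r in nets.mark_of(k,n)[:3]:
            px=np.array(r["xy"])*[640,400]; print(k,round(r["p"],2),px.round(1),onz(c,px,z).round(1))
cv2.imwrite("pics/a.png",cv2.resize(np.vstack(ims),(800,1000))[:,:,::-1]) if 0 else None
cv2.imwrite("pics/top.png",ims[0][:,:,::-1]);cv2.imwrite("pics/side.png",ims[1][:,:,::-1])
E
```

```text
pics
top cam [ 371. -184. 1091.]
fuse_center 0.97 [348.5 203.6] [ 530.7 -255.6   30. ]
fuse_center 0.88 [426.7 234.5] [ 456.9 -454.1   30. ]
fuse_center 0.81 [477.6 173.2] [ 618.7 -589.2   30. ]
thin_fuse_center 0.61 [310.2 205.7] [ 523.7 -158.4   25. ]
tray 0.85 [332.9 208.4] [ 521.6 -217.3    0. ]
panel 0.61 [174.3 186.5] [569.4 203.7   0. ]
base_nominal 0.91 [164.7 183.5] [565.6 207.3  60. ]
clip_a 0.64 [156.5 209.2] [501.8 227.9  46.5]
clip_a 0.63 [175.8 166.5] [612.9 187.4  46.5]
clip_b 0.64 [156.5 209.2] [501.8 227.9  46.5]
clip_b 0.63 [175.8 166.5] [612.9 187.4  46.5]
side cam [  348. -1185.   928.]
fuse_center 0.7 [312.8 222. ] [ 520.6 -262.    30. ]
fuse_center 0.66 [382.5 310.4] [ 623.  -603.7   30. ]
thin_fuse_center 0.59 [309.5 201.8] [ 529.9 -164.2   25. ]
tray 0.86 [311.1 217.4] [ 525.3 -209.7    0. ]
panel 0.78 [300.4 144.9] [566.3 198.5   0. ]
base_nominal 0.94 [298.7 131.2] [562.6 202.2  60. ]
clip_a 0.92 [316.5 132.8] [629.8 196.8  46.5]
clip_a 0.91 [283.1 137.9] [500.5 190.7  46.5]
clip_b 0.92 [316.5 132.8] [629.8 196.8  46.5]
clip_b 0.91 [283.1 137.9] [500.5 190.7  46.5]
```

View pics/top.png

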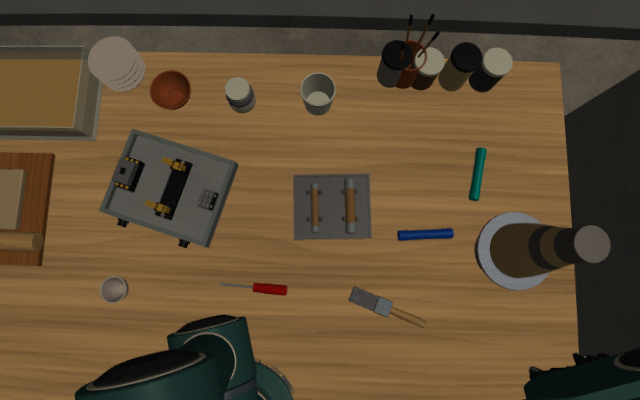

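View pics/side.png

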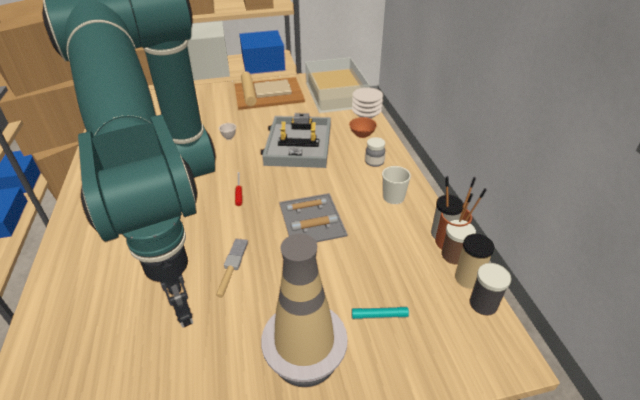

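The thick fuse candidates in the top view are the brown tube at (349,204) in the tray, a blue one at (427,234), a turquoise one at (478,173) and a thin brown one at (315,207). The brown one at (349,204) fits: it is brown with bright caps and visibly thicker than its tray neighbour. I'll check it with the wrist camera.

```bash
cat >> h.py <<'E'
from scipy.spatial.transform import Rotation as Ro
def quat(yaw):
    "tool z down, tool y perpendicular to world direction yaw (thing's x axis)"
    a=np.array([np.cos(yaw),np.sin(yaw),0]); z=np.array([0,0,-1.])
    q=Ro.from_matrix(np.c_[a,np.cross(z,a),z]).as_quat(); return [float(v) for v in (q[3],q[0],q[1],q[2])]
def axis(c,reg,z):
    ys,xs=np.nonzero(reg); P=np.array([onz(c,(x,y),z)[:2] for x,y in zip(xs,ys)])
    m=P.mean(0); w,v=np.linalg.eigh(np.cov((P-m).T)); d=v[:,1]*np.sign(v[0,1]); return m,np.degrees(np.arctan2(d[1],d[0])),4*np.sqrt(np.maximum(w,0))
E
python3 - <<'E'
from h import *
print(status.current_orientation(), quat(0), status.current_force(), status.current_ft_torque())
c=read_camera("top")
for r in nets.outline_of("fuse_center","top")[:3]: print(r["p"],np.array(r["extent"])*[640,400,640,400],axis(c,r["region"],30))
ctrl.move_pose([470,-257,260],quat(0))
print(status.current_q(),status.current_time_s())
w=read_camera("wrist"); print("cam",-np.array(w["R"]).T@w["t"],w["R"])
for k,z in(("fuse_center",30),("thin_fuse_center",25),("tray",0)):
    for r in nets.mark_of(k,"wrist")[:2]:
        px=np.array(r["xy"])*[640,400]; print(k,round(r["p"],2),px.round(1),onz(w,px,z).round(1))
    if k!="tray":
        for r in nets.outline_of(k,"wrist")[:2]: print(r["p"],np.array(r["extent"])*[640,400,640,400],axis(w,r["region"],z))
save(w,"w1")
E
```

```text
[-2.82251899e-07  9.89808509e-01  1.42404762e-01  4.88403381e-06] [0.0, 1.0, 0.0, 0.0] [ 0.10555939 -0.72232451 -0.15996171] [-0.00982033  0.02032805 -0.03162594]
0.81 [398.08  228.6   454.528 238.4  ] (array([ 459.04487413, -449.45007097]), np.float64(-85.8241203519052), array([ 27.46248386, 165.72297596]))
0.75 [468.416 147.68  486.912 201.8  ] (array([ 618.92110988, -587.78037517]), np.float64(-11.574420267688277), array([ 32.85848439, 167.08842615]))
0.63 [347.712 180.68  356.608 233.6  ] (array([ 522.71405683, -257.65508809]), np.float64(2.8398941829781714), array([ 26.88830274, 158.6620318 ]))
[-5.49069811e-01 -1.95149797e-01  1.69778214e+00 -1.66371229e-04
  1.63910352e+00  1.02226809e+00] 2.6583
cam [ 540.39978688 -257.84407923  402.90730195] [[ 4.21209041e-04 -9.99999344e-01 -1.06531199e-03]
 [-9.60218262e-01 -7.01941130e-04  2.79249704e-01]
 [-2.79250268e-01  9.05309523e-04 -9.60217927e-01]]
fuse_center 0.86 [456.8 181.4] [ 457.7 -443.6   30. ]
fuse_center 0.74 [585.  55.] [ 615.1 -582.3   30. ]
0.94 [303.616  67.28  331.776 183.   ] (array([ 529.83328659, -257.98510038]), np.float64(2.3472523290172993), array([ 28.31022094, 162.85215442]))
0.86 [555.328   0.    615.872 112.6  ] (array([ 615.24752766, -579.87032126]), np.float64(-11.121775755935282), array([ 35.68295664, 149.00598983]))
thin_fuse_center 0.94 [246.9 130.7] [ 522.7 -167.9   25. ]
thin_fuse_center 0.7 [284.2 125.5] [ 529.1 -215.9   25. ]
0.82 [233.792  78.4   262.912 182.48 ] (array([ 521.83112073, -169.05118535]), np.float64(2.60611660584116), array([ 22.18475249, 147.04131022]))
tray 0.61 [281.8 122.8] [ 531.8 -209.9    0. ]
```

View pics/w1.png

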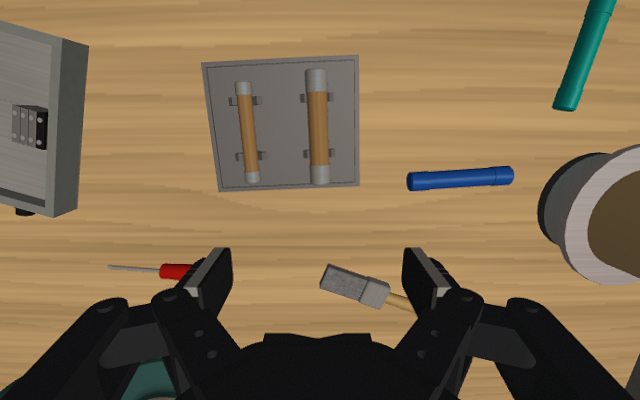

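```bash
cat >> h.py <<'E'
from scipy.optimize import minimize
def cyl(x,y,z,yaw,r=13.5,L=140):
    a=np.linspace(0,2*np.pi,24); P=[]
    d=np.array([np.cos(yaw),np.sin(yaw),0]); n=np.array([-d[1],d[0],0])
    for s,rr in((-L/2,r-2),(-L/2+2,r),(L/2-2,r),(L/2,r-2)):
        for t in a: P.append(np.array([x,y,z])+s*d+rr*(np.cos(t)*n+np.sin(t)*np.array([0,0,1])))
    return np.array(P)
def hull(c,p,z,k=1): return cv2.convexHull((proj(c,cyl(p[0],p[1],z,p[2]))*k).astype(np.float32))
def fit(c,reg,p0,z):
    def f(p):
        m=np.zeros((1600,2560),np.uint8); cv2.fillPoly(m,[np.round((hull(c,p,z)+.5)*4).astype(np.int32)],1)
        m=cv2.resize(m.astype(np.float32),(640,400),interpolation=cv2.INTER_AREA); return np.abs(m-reg).sum()
    r=minimize(f,p0,method="Nelder-Mead",options=dict(initial_simplex=np.array(p0)+np.array([[0,0,0],[6,0,0],[0,6,0],[0,0,.05]]),xatol=.02,fatol=.05,maxiter=150)); return r.x,r.fun,reg.sum()
E
python3 - <<'E'
from h import *
w=read_camera("wrist")
r=nets.outline_of("fuse_center","wrist")[0]
p,e,a=fit(w,r["region"],[529.8,-258,np.radians(2.4)],30); print(p,np.degrees(p[2]),e,a)
im=cv2.resize(w["frame"][50:200,190:390],None,fx=4,fy=4,interpolation=cv2.INTER_CUBIC)[:,:,::-1].copy()
cv2.polylines(im,[np.round((hull(w,p,30)+.5-np.array([190,50]))*4).astype(np.int32)],True,(0,255,0),1)
cv2.imwrite("pics/crop.png",im)
E
```

```text
[ 5.25555065e+02 -2.57749804e+02  4.47545156e-02] 2.5642448558509208 155.0 2374
```

View pics/crop.png

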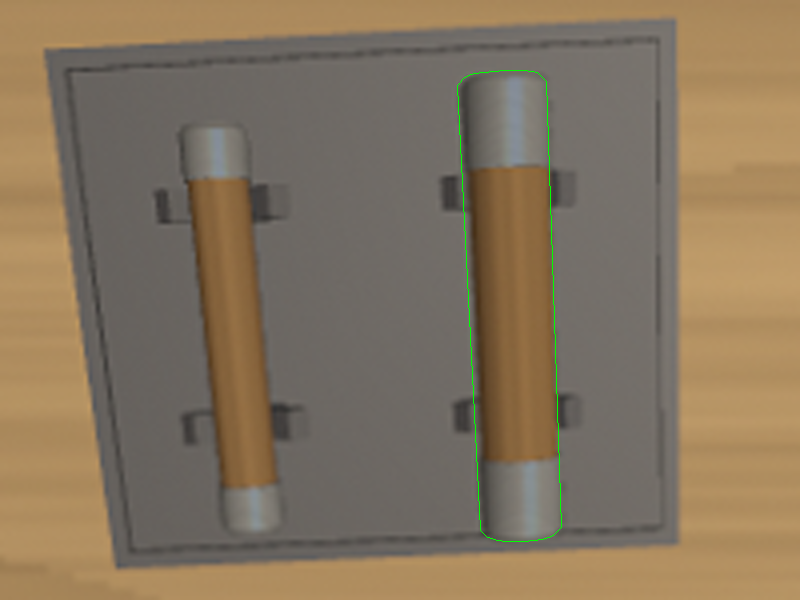

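The crop confirms it: the brown tube with metal caps, thicker than its neighbour at left, is the right one, and the model outline fits. Grasping now.

Run:
```python
from h import *
q=quat(0.0448)
ctrl.move_pose([525.5,-257.7,110],q)
print(ctrl.move_l([525.5,-257.7,10],velocity=120,contact_N=10), status.current_position())
claw.grab(60); print(status.current_gripper_width(),status.current_force(),status.current_position())
ctrl.wait(.2)
ctrl.move_l([525.5,-257.7,200],velocity=150)
claw.grab(100)
print(status.current_gripper_width(),status.current_force(),status.current_ft_torque(),status.current_q(),status.current_time_s())
# view panel from standoff
th=np.radians(-20.)
q=quat(th)
ctrl.move_pose([500,195,260],q)
print(status.current_q(),status.current_time_s(),status.current_force())
w=read_camera("wrist"); save(w,"w2")
for k,z in(("panel",0),("base_nominal",60),("clip_a",46.5),("jaw00",46.5)):
    for r in nets.mark_of(k,"wrist")[:4]:
        px=np.array(r["xy"])*[640,400]; print(k,round(r["p"],2),px.round(1),onz(w,px,z).round(1))
```

```text
False [ 525.92960531 -257.96143762   10.92331961]
24.602047526502275 [-0.05884988 -6.15799734  2.43171474] [ 525.88102157 -258.60054773   10.66216727]
23.07517893783579 [ 0.1381393   0.10024763 -0.95108517] [-0.07748266 -0.03648136 -0.02577112] [-4.99520183e-01 -6.87053181e-02  1.68102962e+00  2.42719786e-05
  1.53008535e+00  1.02647635e+00] 7.15
[ 3.23223772e-01 -1.93102288e-01  1.69618455e+00 -1.98847016e-04
  1.63872749e+00  2.24348176e+00] 8.825 [ 0.39293525 -1.36710937 -1.36297041]
panel 0.85 [288.1 129. ] [564.2 212.8   0. ]
base_nominal 0.83 [287.9 129.2] [564.4 206.8  60. ]
clip_a 0.82 [295.  177.2] [506.5 221.5  46.5]
clip_a 0.63 [287.5  81.1] [615.  188.8  46.5]
clip_a 0.58 [603.6  40.5] [ 536.  -169.2   46.5]Traceback (most recent call last):
  File "<stdin>", line 17, in <module>
ValueError: it knows: base_nominal, clip, fuse_center, panel, thin_fuse_center, tray
```

View pics/w2.png

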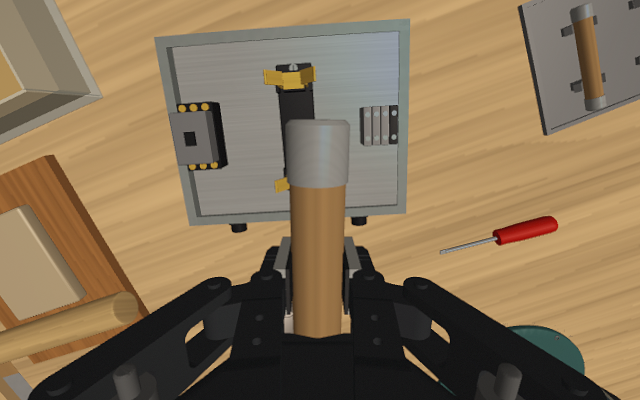

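```bash
cat >> h.py <<'E'
def box(p,L=230,W=290,H=42):
    x,y,th=p; R=np.array([[np.cos(th),-np.sin(th)],[np.sin(th),np.cos(th)]])
    return np.array([[*(R@[sx*L/2,sy*W/2]+[x,y]),z] for sx in(-1,1) for sy in(-1,1) for z in(0,H)])
E
python3 - <<'E'
from h import *
th=np.radians(-20.)
ctrl.move_pose([473,120,300],quat(th))
w=read_camera("wrist"); save(w,"w3"); np.savez("w3.npz",**{k:np.array(v) for k,v in w.items()})
for k,z in(("panel",0),("base_nominal",60),("clip_a",46.5)):
    for r in nets.mark_of(k,"wrist")[:3]:
        px=np.array(r["xy"])*[640,400]; print(k,round(r["p"],2),px.round(1),onz(w,px,z).round(1))
reg=nets.outline_of("panel","wrist")[0]["region"]
# fill region by convex hull
cs=np.argwhere(reg)[:,::-1].astype(np.int32)
R=np.zeros((400,640),np.uint8); cv2.fillConvexPoly(R,cv2.convexHull(cs),1)
def f(p):
    m=np.zeros((1600,2560),np.uint8); cv2.fillPoly(m,[np.round((cv2.convexHull(proj(w,box(p)).astype(np.float32))+.5)*4).astype(np.int32)],1)
    return np.abs(cv2.resize(m.astype(np.float32),(640,400),interpolation=cv2.INTER_AREA)-R).sum()
p0=[565,205,th]
r=minimize(f,p0,method="Nelder-Mead",options=dict(initial_simplex=np.array(p0)+np.array([[0,0,0],[6,0,0],[0,6,0],[0,0,.05]]),xatol=.01,fatol=.05,maxiter=200))
print(r.x,np.degrees(r.x[2]),r.fun,R.sum(),status.current_time_s())
im=w["frame"][:,:,::-1].copy()
cv2.polylines(im,[np.round(cv2.convexHull(proj(w,box(r.x)).astype(np.float32))).astype(np.int32)],True,(0,255,0),1)
cv2.imwrite("pics/w3b.png",cv2.resize(im[:300,:400],(800,600),interpolation=cv2.INTER_CUBIC))
for n,z in(("side",0),):
    c=read_camera(n)
E
```

```text
panel 0.74 [239.7 126.6] [565.6 209.    0. ]
panel 0.45 [233.1 128.6] [566.3 219.5   0. ]
base_nominal 0.8 [230.6 128.9] [563.4 205.9  60. ]
clip_a 0.86 [226.1  85.7] [616.2 192.5  46.5]
clip_a 0.7 [237.9 170.6] [509.  223.9  46.5]
[ 5.65123284e+02  2.12136544e+02 -2.91598865e-01] -16.707384303014955 3626.25 35952 9.725
```

View pics/w3b.png

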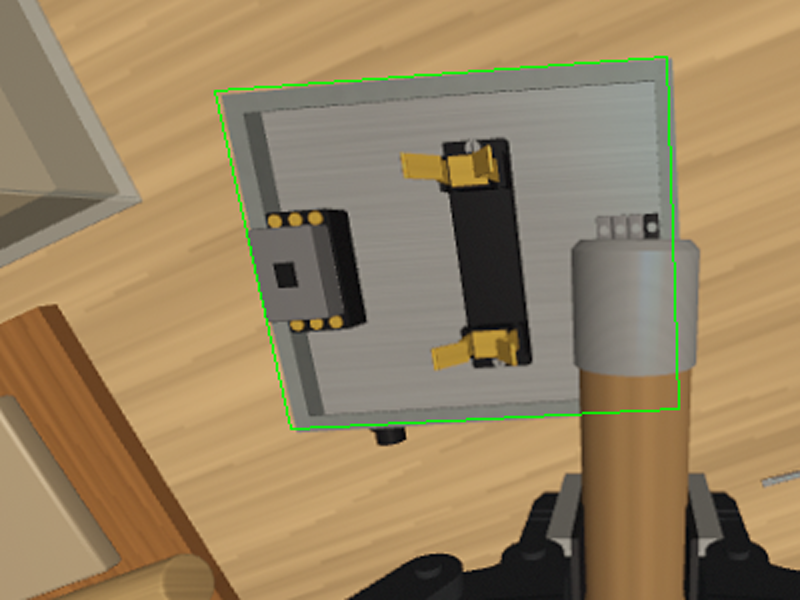

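```bash
cat > fitclip.py <<'E'
from h import *
def polys(p,seat=True):
    x,y,th=p; R=np.array([[np.cos(th),-np.sin(th)],[np.sin(th),np.cos(th)]]); out=[]
    for cx in(-57,57):
        segs=[((s*14,46.5),(s*9.5,69)) for s in(-1,1)]+[((s*9.5,69),(s*23.5,90)) for s in(-1,1)]
        if seat: segs.append(((-14,46.5),(14,46.5)))
        for (y0,z0),(y1,z1) in segs:
            out.append(np.array([[*(R@[cx+sx,yy]+[x,y]),zz] for sx,yy,zz in((-7,y0,z0),(7,y0,z0),(7,y1,z1),(-7,y1,z1))]))
    return out
def render(c,p):
    m=np.zeros((1600,2560),np.uint8)
    for P in polys(p): cv2.fillPoly(m,[np.round((proj(c,P)+.5)*4).astype(np.int32)],1)
    return cv2.resize(m.astype(np.float32),(640,400),interpolation=cv2.INTER_AREA)
def fitclips(c,p0):
    hsv=cv2.cvtColor(np.ascontiguousarray(c["frame"]),cv2.COLOR_RGB2HSV)
    near=cv2.dilate((render(c,p0)>0).astype(np.uint8),np.ones((17,17)))
    Y=((hsv[...,0]>17)&(hsv[...,0]<32)&(hsv[...,1]>140)&(hsv[...,2]>60)&(near>0)).astype(np.float32)
    f=lambda p:np.abs(render(c,p)-Y).sum()
    best=min((minimize(f,np.array(p0)+d,method="Nelder-Mead",options=dict(initial_simplex=np.array(p0)+d+np.array([[0,0,0],[4,0,0],[0,4,0],[0,0,.03]]),xatol=.01,fatol=.05,maxiter=200)) for d in(np.zeros(3),np.array([2,-3,.01]),np.array([-2,3,-.01]))),key=lambda r:r.fun)
    return best,Y
E
python3 - <<'E'
from fitclip import *
w=dict(np.load("w3.npz"))
for p0 in([563,208,-.29],):
    r,Y=fitclips(w,p0); print(r.x,np.degrees(r.x[2]),r.fun,Y.sum())
c2,s2=np.cos(-.2916),np.sin(-.2916)
d=r.x[:2]-np.array([565.1,212.1]); print("panel-frame offset",d@[c2,s2],d@[-s2,c2])
im=cv2.resize(w["frame"][60:200,180:290],None,fx=5,fy=5,interpolation=cv2.INTER_CUBIC)[:,:,::-1].copy()
for P in polys(r.x): cv2.polylines(im,[np.round((proj(w,P)+.5-[180,60])*5).astype(np.int32)],True,(255,0,0),1)
m=cv2.resize((Y[60:200,180:290]*255).astype(np.uint8),None,fx=2,fy=2)
im=cv2.copyMakeBorder(im,0,0,0,220,cv2.BORDER_CONSTANT); im[:280,550:770]=m[...,None]
cv2.imwrite("pics/clip.png",cv2.resize(im[:,:],(660,600)))
E
```

```text
[ 5.59879544e+02  2.00554523e+02 -2.87876949e-01] -16.49413420464887 279.75 1163.0
panel-frame offset -1.6809229507090468 -12.558889408982228
```

View pics/clip.png

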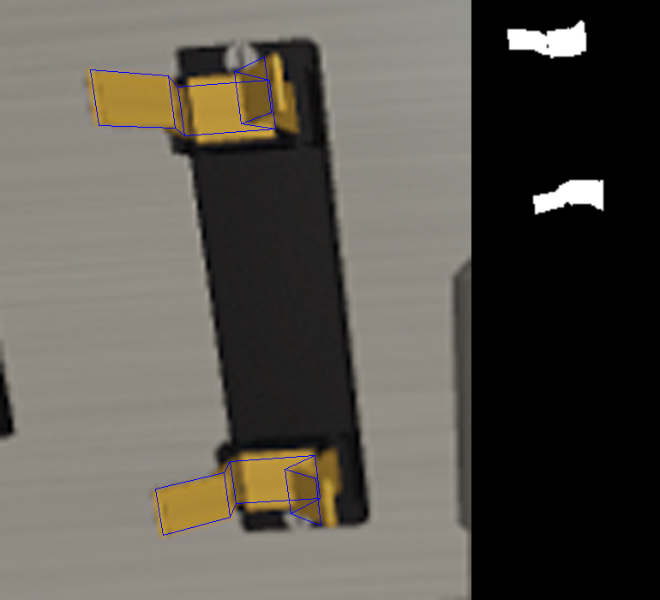

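```bash
cat >> h.py <<'E'
YAW=np.radians(-16.55); B=np.array([559.9,200.6])
def fr(): # force in panel frame + moment, averaged
    F=[];M=[]
    for _ in range(6):
        ctrl.wait(.02); F.append(status.current_force()); M.append(status.current_ft_torque())
    F=np.array(F);M=np.array(M);c,s=np.cos(YAW),np.sin(YAW); R=np.array([[c,s,0],[-s,c,0],[0,0,1]])
    return np.r_[R@F.mean(0),R@M.mean(0)],F.std(0)
def tgt(dx,dy,zf):
    c,s=np.cos(YAW),np.sin(YAW); return [B[0]+c*dx-s*dy,B[1]+s*dx+c*dy,zf-19.3]
def loc():
    p=np.array(status.current_position()); d=p[:2]-B; c,s=np.cos(YAW),np.sin(YAW)
    return np.array([c*d[0]+s*d[1],-s*d[0]+c*d[1],p[2]+19.3])
E
python3 - <<'E'
from h import *
np.set_printoptions(precision=2,suppress=True)
ctrl.move_pose(tgt(0,0,125),quat(YAW)); ctrl.move_l(tgt(0,0,104),velocity=80)
ctrl.wait(.2); a,s=fr(); print(loc(),a,s); b,s=fr(); print(b)
for z in(96,92,88,85):
    h=ctrl.move_l(tgt(0,0,z),velocity=20,contact_N=4); f,_=fr(); print(z,h,loc(),f-b)
    if h: break
print(status.current_time_s())
w=read_camera("wrist");save(w,"w4")
E
```

```text
[  0.11   0.07 104.28] [-0.02  0.01 -1.93 -0.   -0.01  0.01] [0.16 0.52 0.31]
[ 0.04 -0.29 -1.9   0.01  0.02 -0.01]
96 False [ 0.05  0.05 96.11] [ 0.12  0.02  0.15 -0.02 -0.03  0.01]
92 False [ 0.01  0.01 92.  ] [ 0.01  0.34  0.23 -0.02 -0.01  0.01]
88 False [ 0.01 -0.01 88.01] [-0.05  0.05  0.3  -0.01 -0.02 -0.03]
85 False [ 0.01  0.01 85.01] [-0.15  0.04  0.19  0.   -0.01  0.02]
13.45
```

Run:
```python
from h import *
np.set_printoptions(precision=2,suppress=True)
ctrl.move_l(tgt(0,0,84),velocity=20); b,_=fr(); print(loc(),b)
for sg in(1,-1):
    n=0
    for d in np.arange(1.5,8,.5):
        ctrl.move_l(tgt(0,sg*d,84),velocity=30); f,_=fr(); f-=b
        print(sg*d,loc()[1],f)
        if abs(f[1])>1.6: n+=1
        if n>=2: break
    ctrl.move_l(tgt(0,0,84),velocity=40)
f,_=fr();print(loc(),f-b,status.current_time_s())
```

```text
[ 0.   -0.   83.99] [-0.08 -0.27 -1.77  0.   -0.01 -0.03]
1.5 1.46191242383565 [-0.1  -1.4   0.66 -0.27  0.02  0.03]
2.0 1.9713512624015037 [ 0.09 -1.92  1.26 -0.35  0.04  0.04]
2.5 2.4915864683019984 [-0.27 -1.9   1.6  -0.4   0.03  0.02]
-1.5 -1.4884202842802776 [ 0.02  0.13 -0.21 -0.    0.03  0.03]
-2.0 -1.99783886983021 [ 0.11  0.65 -0.31 -0.02  0.04  0.02]
-2.5 -2.495392648230613 [ 0.18  0.52 -0.05  0.01  0.03  0.02]
-3.0 -3.0170306856760996 [ 0.29  0.12 -0.05 -0.01  0.03 -0.  ]
-3.5 -3.529164217342972 [-0.16  0.3  -0.18  0.    0.02  0.02]
-4.0 -4.021339804602113 [ 0.08  0.29 -0.04 -0.02  0.    0.02]
-4.5 -4.441729714314679 [-0.06  1.29  0.06  0.18  0.02  0.06]
-5.0 -4.977919851032 [-0.09  2.05  0.82  0.23  0.05  0.04]
-5.5 -5.476038529683734 [-0.17  2.14  1.26  0.28  0.06  0.03]
[-0.07 -0.04 83.83] [ 0.06  0.31 -0.14 -0.01  0.01  0.02] 18.6833
```

Run:
```python
from h import *
np.set_printoptions(precision=2,suppress=True)
y=-1.55
ctrl.move_l(tgt(0,y,84),velocity=30); b=(fr()[0]+fr()[0])/2
for z in(80,78,76.5):
    ctrl.move_l(tgt(0,y,z),velocity=20,contact_N=12); f=(fr()[0]+fr()[0])/2-b; print(z,loc(),f)
L=[]
for d in(-.8,.8,0):
    ctrl.move_l(tgt(0,y+d,76.5),velocity=20); f=(fr()[0]+fr()[0])/2-b; print(d,loc(),f); L.append((loc()[1],f[1],f[3],f[5]))
L=np.array(L)
for k in(1,2,3):
    q=np.polyfit(L[:,0],L[:,k],1); print(q,"zero",-q[1]/q[0])
print(status.current_time_s())
```

```text
80 [ 0.13 -1.54 80.05] [ 1.45 -0.83  2.28 -0.11 -0.27  0.04]
78 [ 0.46 -1.22 78.98] [ 0.35 -0.98 10.3  -0.15 -0.06  0.02]
76.5 [ 0.7  -1.04 78.01] [ 0.51 -1.13 13.89 -0.17 -0.03  0.01]
-0.8 [ 0.72 -1.78 77.95] [ 0.54 -0.31 12.93 -0.04 -0.08  0.01]
0.8 [ 0.68 -0.44 77.84] [ 0.56 -2.44 12.69 -0.34 -0.11  0.02]
0 [ 0.69 -1.12 77.86] [ 0.55 -1.44 12.64 -0.21 -0.13 -0.  ]
[-1.59 -3.17] zero -1.9877213482822904
[-0.22 -0.45] zero -1.9898523600465035
[0.01 0.02] zero -3.297430056544816
21.9333
```

```bash
cat >> h.py <<'E'
def descend(y,x,zs,b,fmax=26,fdrop=None):
    for z in zs:
        ctrl.move_l(tgt(x,y,z),velocity=15); f=fr()[0]-b; print(z,round(y,2),loc(),f)
        if f[2]>fmax: print("fmax"); break
        if abs(f[1])>.3 and f[2]>4: y+=np.clip(f[1]/1.6*.6,-.4,.4)
    return y,z
E
python3 - <<'E'
from h import *
np.set_printoptions(precision=2,suppress=True)
# re-zero clear of the clips
ctrl.move_l(tgt(0,-1.85,86),velocity=60); ctrl.wait(.1)
b=np.mean([fr()[0] for _ in range(4)],0); print(loc(),b); np.save("b.npy",b)
y,z=descend(-2.0,-.2,(80,),b)
y,z=descend(-2.3,-.5,(78,77,76,75),b)
print(y,z,status.current_time_s())
E
```

```text
[-0.   -1.88 85.91] [-0.17  0.03 -2.06 -0.01 -0.02 -0.  ]
80 -2.0 [-0.15 -1.9  80.17] [-0.44 -0.11  4.7   0.03  0.15 -0.02]
78 -2.3 [ 0.13 -1.88 79.24] [-0.72 -0.01 13.15  0.05  0.17  0.04]
77 -2.3 [ 0.32 -1.74 78.62] [-1.22  0.36 15.9   0.04  0.23  0.01]
76 -2.16 [ 0.48 -1.61 77.7 ] [-0.04 -0.1  15.79 -0.    0.02 -0.  ]
75 -2.16 [ 0.52 -1.67 76.58] [ 1.   -0.18 14.7   0.01 -0.15  0.03]
-2.1637450113266565 75 24.825
```

Run:
```python
from h import *
np.set_printoptions(precision=2,suppress=True)
b=np.load("b.npy"); y=-2.2
for z in np.arange(74,63,-1.):
    ctrl.move_l(tgt(-.5,y,z),velocity=15); f=fr()[0]-b; print(z,round(y,2),loc(),f)
    if f[2]>24 or f[2]<2: break
    if abs(f[1])>.3: y+=np.clip(f[1]/1.6*.6,-.3,.3)
print(status.current_time_s())
```

```text
74.0 -2.2 [ 0.48 -1.76 75.37] [ 1.41  0.19 12.67  0.   -0.25  0.01]
73.0 -2.2 [ 0.37 -1.82 74.14] [ 1.87  0.45 11.08  0.02 -0.29 -0.01]
72.0 -2.03 [ 0.26 -1.74 72.93] [ 2.16  0.03  9.05  0.   -0.27  0.02]
71.0 -2.03 [ 0.12 -1.79 71.69] [ 2.02 -0.06  7.89  0.03 -0.27 -0.01]
70.0 -2.03 [-0.03 -1.9  70.48] [ 2.59 -0.06  7.4   0.05 -0.44  0.02]
69.0 -2.03 [-0.3  -2.01 69.1 ] [ 3.09  0.27  5.22  0.06 -0.48  0.02]
68.0 -2.03 [-0.64 -2.11 67.71] [ 2.36  0.4   3.04  0.1  -0.35  0.02]
67.0 -1.88 [-0.69 -1.98 66.71] [ 1.59  0.25  0.66  0.08 -0.17  0.02]
27.625
```

Run:
```python
from h import *
np.set_printoptions(precision=2,suppress=True)
b=np.load("b.npy"); y=-1.8
for z in np.arange(66,57,-1.):
    ctrl.move_l(tgt(0,y,z),velocity=15); f=fr()[0]-b; print(z,round(y,2),loc(),f)
    if f[2]>9: break
print(status.current_time_s())
w=read_camera("wrist");save(w,"w5")
```

```text
66.0 -1.8 [-0.2  -1.87 65.74] [-0.48  0.37 -0.51  0.02  0.09 -0.02]
65.0 -1.8 [-0.01 -1.86 64.88] [ 0.54  0.03 -0.86  0.02  0.    0.02]
64.0 -1.8 [ 0.05 -1.81 63.94] [ 1.04 -0.18 -0.55  0.01 -0.14  0.01]
63.0 -1.8 [ 0.   -1.83 62.9 ] [ 1.67  0.03 -1.31  0.01 -0.19 -0.01]
62.0 -1.8 [-0.07 -1.87 61.85] [ 1.35 -0.13 -1.85 -0.   -0.16  0.  ]
61.0 -1.8 [-0.01 -1.77 61.  ] [ 1.25  0.28 -0.6   0.05 -0.11 -0.  ]
60.0 -1.8 [ 0.09 -1.74 60.86] [-4.11 -2.89  9.43 -0.48  0.65  0.02]
30.075
```

View pics/w5.png

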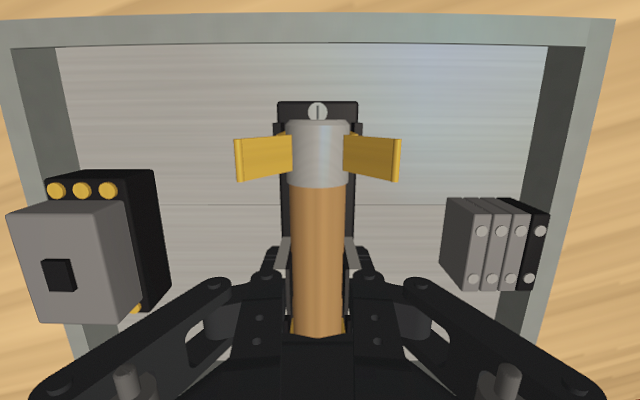

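Run:
```python
from h import *
np.set_printoptions(precision=2,suppress=True)
b=np.load("b.npy")
ctrl.move_l(tgt(0,-1.8,59.6),velocity=15); f=fr()[0]-b; print(loc(),f,"x",-(f[4]+.166*f[0])/f[2]*1000)
ctrl.move_l(tgt(0,-1.8,60.8),velocity=15); print(loc(),fr()[0]-b)
claw.release(); print(status.current_gripper_width(),fr()[0]-b)
ctrl.move_l(tgt(0,-1.8,150),velocity=100,contact_N=15)
c,s=np.cos(YAW),np.sin(YAW)
ctrl.move_pose([B[0]-80*c,B[1]-80*s,250],quat(YAW))
w=read_camera("wrist"); np.savez("w6.npz",**{k:np.array(v) for k,v in w.items()})
for r in nets.outline_of("fuse_center","wrist")[:3]: print(r["p"],axis(w,r["region"],60))
for k in("fuse_center","base_nominal"):
    for r in nets.mark_of(k,"wrist")[:2]: print(k,r["p"],onz(w,np.array(r["xy"])*[640,400],60))
uv=proj(w,[[*B,60]])[0]; x0,y0=np.clip((uv-[100,75]).astype(int),0,[440,250]); print(uv,x0,y0)
cv2.imwrite("pics/w6.png",cv2.resize(w["frame"][y0:y0+150,x0:x0+200],(800,600),interpolation=cv2.INTER_CUBIC)[:,:,::-1])
print(status.current_time_s())
```

```text
[ 0.09 -1.69 60.83] [-5.45 -3.82 13.55 -0.7   0.92  0.02] x -1.451578109991924
[-0.01 -1.79 60.98] [-1.8  -1.81  4.43 -0.32  0.33 -0.  ]
85.52417664345441 [ 0.2  -0.49  1.94 -0.02  0.02  0.02]
0.65 (array([563.25, 198.15]), np.float64(-16.472045478467262), array([ 28.17, 161.62]))
fuse_center 0.85 [559.66 199.13  60.  ]
base_nominal 0.73 [563.63 209.13  60.  ]
[317.06 107.18] 217 32
33.4167
```

View pics/w6.png

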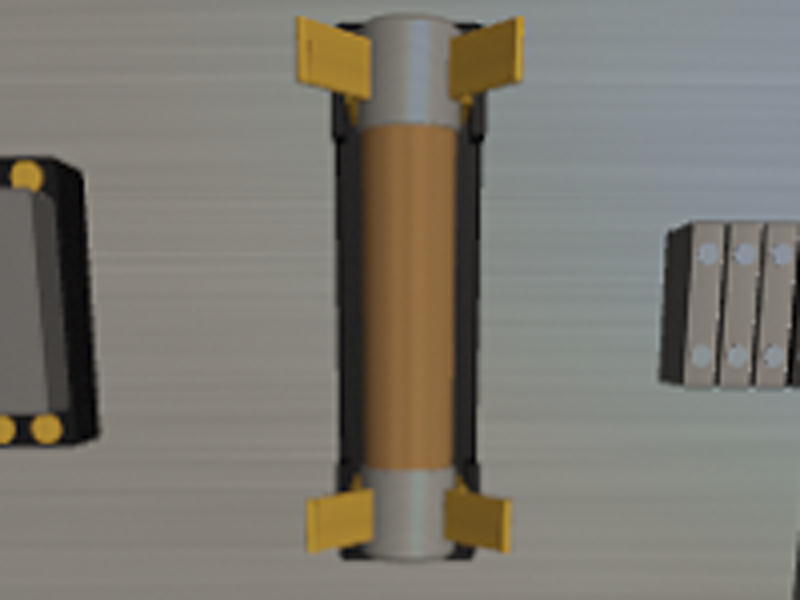

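Run:
```python
from fitclip import *
w=dict(np.load("w6.npz")); y=-1.8
c,s=np.cos(YAW),np.sin(YAW); p0=[B[0]-s*y,B[1]+c*y,YAW]
nm=[r for r in nets.outline_of("fuse_center","wrist")][0]["region"]
pf,e,a=fit(w,nm,p0,60); print("fuse",pf,np.degrees(pf[2]),e,a)
hsv=cv2.cvtColor(np.ascontiguousarray(w["frame"]),cv2.COLOR_RGB2HSV)
fm=np.zeros((400,640),np.uint8); cv2.fillPoly(fm,[np.round(hull(w,pf,60)).astype(np.int32)],1)
fm=cv2.dilate(fm,np.ones((3,3)))
near=cv2.dilate((render(w,p0)>0).astype(np.uint8),np.ones((15,15)))
V=(near>0)&(fm==0)
Y=((hsv[...,0]>17)&(hsv[...,0]<32)&(hsv[...,1]>170)&(hsv[...,2]>60)).astype(np.float32)
f=lambda p:(np.abs(render(w,p)-Y)*V).sum()
r=minimize(f,p0,method="Nelder-Mead",options=dict(initial_simplex=np.array(p0)+np.array([[0,0,0],[4,0,0],[0,4,0],[0,0,.03]]),xatol=.01,fatol=.05)); print("clips",r.x,np.degrees(r.x[2]),r.fun,(Y*V).sum())
d=pf[:2]-r.x[:2]; print("fuse rel clips: along",d@[c,s],"across",d@[-s,c])
# independent: rows along axis of the fuse ends / base ends in image
col=int(np.mean(proj(w,[[*pf[:2],60]])[:,0]))
for k,z in((70,60),(-70,60),(79,46.5),(-79,46.5)): print(k,z,proj(w,[[p0[0]+c*k,p0[1]+s*k,z]])[0], "crop row",(proj(w,[[p0[0]+c*k,p0[1]+s*k,z]])[0][1]+.5-32)*4)
t=read_camera("side"); uv=proj(t,[[*B,60]])[0]; x0,y0=(uv-[60,45]).astype(int)
a=cv2.resize(t["frame"][y0:y0+90,x0:x0+120],(800,600),interpolation=cv2.INTER_CUBIC); cv2.imwrite("pics/s2.png",a[:,:,::-1])
```

```text
fuse [ 5.59433585e+02  1.99473214e+02 -2.93919068e-01] -16.840322128270426 350.5625 3003
clips [ 5.59201899e+02  1.99071469e+02 -2.89293771e-01] -16.575312127917467 189.5625 696.0
fuse rel clips: along 0.1076502635214994 across 0.45109834685877825
70 60 [318.88980906  37.17615243] crop row 22.704609715830998
-70 60 [318.50847212 169.93009766] crop row 553.7203906415768
79 46.5 [318.84797392  31.30795253] crop row -0.768189883930404
-79 46.5 [318.44136445 175.2382884 ] crop row 574.9531536102749
```

View pics/s2.png

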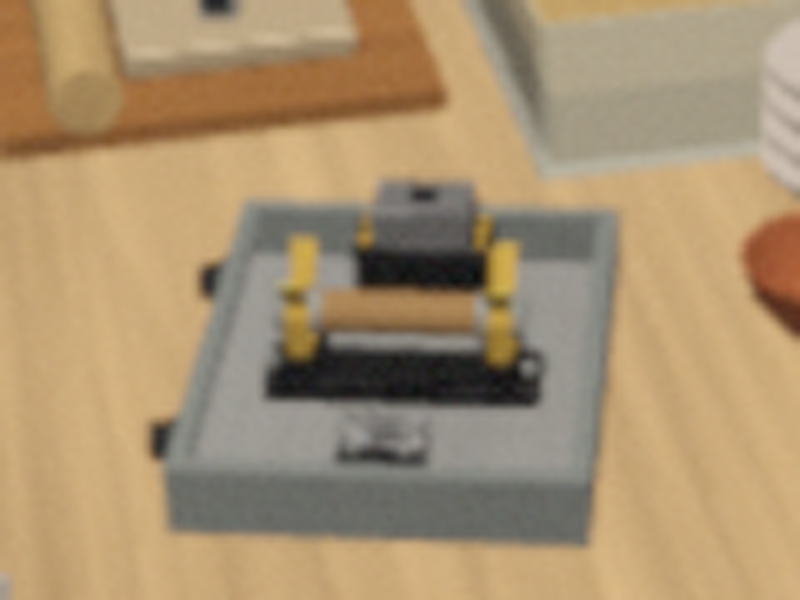

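Run:
```python
from h import *
read_camera("top"); print([ (r["p"],np.array(r["xy"])*[640,400]) for r in nets.mark_of("thin_fuse_center","top")[:1]],status.current_force(),status.current_time_s())
ctrl.finish_job()
```

```text
[(0.7, array([311.68, 206.6 ]))] [-0.28828974 -0.32772452  0.53586042] 33.6167
the job is handed in; nothing more can be done
```

The thicker fuse is snapped into the base, seated at both ends, and the job is handed in at 33.6 s of the 72 s allowed. I gripped it from the tray and found the middle of the clips by touching both flares. I then eased it down with the sideways force kept near zero.

**Push:** the push down peaked at about 16 N at the noses, then dropped below zero as the clips pulled the fuse in.

**Seating:** the fuse stopped on the hard seats. A light press of about 13 N was balanced to within about 2 mm of the middle, so both ends are home.

**Position:** the wrist camera put the fuse 0.1 mm off lengthways and 0.45 mm across from the clips. In the side picture both jaws sit over the metal caps.

**Thin fuse:** the top camera still finds it in its cradle. The gripper is open and clear of everything.

**Not confirmed or disagreeing:**
- I had no direct reading of how far the jaws bent. That they were not over-bent is judged from the near-zero sideways force during the push (mostly under 0.4 N).
- First contact and final seating came about 1 mm higher than the nominal heights. I put this down to an offset in my assumed grip height.
- The panel outline fit placed the base 12.6 mm off centre, more than the stated 11 mm. The fuse hid part of the panel in that view, so I relied on the clip fit and the touch instead.
- The network's two wrist-view estimates of where the fuse centre lies differed by about 4 mm. My model fits agreed much better.

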